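Put the bezel punches away in their blocks

ROBOT

A 6-joint arm with a two-finger parallel gripper is mounted at the origin on a cart in front of the work surface, level with it; the furniture and walls round the work are solid. World frame = base frame: x ahead of the robot, y to its left, z up, the work surface at z = 0. Lengths are in m, angles in rad, forces in N, time in s.
With the tool pointing down it reaches from about 0.35 to 0.85 m from the base axis. Payload 8.1 kg.
Tool frame: the origin (TCP) lies midway between the tips of the shut fingers; the grasp point (between the pads) lies 19 mm behind it (robot.tcp_to_grasp is the distance from the TCP to the grasp point, in m); x points along the fingers, y is the direction in which the jaws open and shut, and the axes are right-handed (so a half turn about x gives the same grasp; the last joint's range is limited). The gripper opens to 93 mm and grips with 3 to 60 N. Pads are 15 mm wide; open, the fingers measure 128 mm over their backs; the gripper's body (75 mm by 188 mm) begins 65 mm behind the grasp point.
Start: joints at [-1.3, 0.13, 1.488, -0, 1.523, -0.085], TCP at [0.209, -0.562, 0.219] pointing down, gripper open.
Joint ranges: [-2.96, 2.96], [-0.89, 2.26], [0.02, 2.5], [-1.34, 4.48], [0, 2.73], [-2.66, 2.66]. Speed limits (rad/s): [2.39, 2.39, 2.79, 3.14, 3.14, 3.14].

INTERFACE

Orientations are given as a rotation vector (axis times angle).
In Python, from plant import robot gives the robot as it stands.
- The arm moves only by the tool play_rows, never from a script. Its argument "plan" is a list of rows, each an object with "slide": the shift along the world's x, y, z as a fraction of full scale, a list of three; "roll": the turn about the world's z as a fraction of full scale; "fingers": the gripper command: -1 is shut, 1 is fully open, values between are in proportion. A call has 1 to 20 rows; each row shifts and turns the commanded pose from where the row before left it; what a row does not reach is not made up. Full scale, the value 1, is 30 mm for a shift and 8 degrees for a turn. A row lasts 1/8 s, in which the tool goes at most 62.5 mm and 10.7 degrees, less where a joint would pass 70% of its speed; a pose out of reach is approached as far as the arm can. A call with a number of a shift or a turn outside -1 to 1 is refused whole. A call with a gripper value outside its range is refused whole. The fingers move at their own pace and stop on an object; "squeeze" is the grip in N (left out, the last holds). Time passes only in rows, so rows that do not move let the fingers close. It gives the time, the measured TCP pose, the force and the opening at its end, in the units of the state.
- robot.read_state(): the state, without advancing time (a new reading comes with each control period).
- robot.read_camera(name): name is "scene" or "side" or "wrist"; returns the picture (420x560x3 uint8, red, green, blue); there is no depth.
- robot.get_calibration(name): a dict with "fx", "fy", "cx", "cy" (pixels), "R" (3x3) and "t" (3): a world point X has camera coordinates R X + t; the wrist camera has in their place "T_tool_cam" (4x4, takes a point from camera to tool coordinates, whose origin is the TCP and whose axes are the tool frame's). Camera axes: x right, y down, z forward; pixel columns grow to the right and rows downward; lengths in m; the calibration is good to about 2 mm. The wrist camera is an equidistant fisheye: a pixel r from the principal point sees the ray r / f radians off the axis. A picture is of the moment at which its call begins: read the wrist's pose just before it. get_calibration takes no time and is no camera call.
- robot.close_job(): hands the job in, once; it reports no verdict.
Trained networks look in the newest picture that a camera, given by its name, has taken for a name from the list of things; names that differ only in an ending like _2 or _b are one class to them, and where a whole thing is asked for, a point or a joint stands for the part that bears it (a point fixed in the world has none). Each returns a list of dicts, best first, with "p" (0 to 1); they miss things now and then, are a little off and sometimes report something else, mostly with a low value. They report only what shows in the picture. A call takes as long as a camera call. They do not tell look-alikes from the thing itself.
- robot.boxes_of(camera, target): "extent" ([centre column, centre row, width, height] in pixels, round what is visible of it).
- robot.regions_of(camera, target): "region" (420x560 bool, what is visible of it) and "extent" ([centre column, centre row, width, height] in pixels, round what is visible of it).
- robot.mark_of(camera, target): "point" ([column, row] in pixels: a listed point, or the origin of a listed thing).
The state is a dict: "t": time; "q": joint angles; "dq": joint speeds; "joint_torque": joint torques, N m; "tool_pos": TCP position; "orientation": TCP orientation; "force": force on the tool from outside, world axes, zero at the start; "wrist_torque": the same for the moment, N m; "opening": finger opening in m.
Only numpy, scipy, OpenCV 4.12 (cv2) and the standard library are available. Lean on these libraries where they do the work, as an engineer would, in place of code of your own. Each camera call takes 0.05 s, during which the arm holds its last target.

TASK

Put the bezel set away: stand each of the four steel punches (round, square, oblong, triangular) upright in the large hole of the block with the same shape of hole, all the way down, and let go of it. Leave the green wax tube and the dropper bottle standing where they are.

Things in the scene. Friction and masses are not known exactly. Their poses are not given: they have to be found in the camera images.
- punch_round: loose steel bezel punch, standing on the bench, 70 mm tall, 0.26 kg. Tapered round head, 40 mm wide at the rim, 28 at the foot; the head is 28 mm high (taper up to 24 mm). Above it a round dark knurled shank 16 mm thick. Origin: centre of the flat foot, z up
- punch_square: loose steel bezel punch, standing on the bench, 70 mm tall, 0.26 kg. Tapered square head, 36 mm wide at the rim, 24 at the foot, sides along x and y; the head is 28 mm high (taper up to 24 mm). Above it a round dark knurled shank 16 mm thick. Origin: centre of the flat foot, z up
- punch_oblong: loose steel bezel punch, standing on the bench, 70 mm tall, 0.26 kg. Tapered oblong head, 30 (x) by 52 (y) mm at the rim, 18 by 40 at the foot; the head is 28 mm high (taper up to 24 mm). Above it a round dark knurled shank 16 mm thick. Origin: centre of the flat foot, z up
- punch_triangle: loose steel bezel punch, standing on the bench, 70 mm tall, 0.26 kg. Tapered triangular head, a blunt corner towards +x; axis to each side 16 mm at the rim, 10 at the foot, to each corner 26 at the rim; the head is 28 mm high (taper up to 24 mm). Above it a round dark knurled shank 16 mm thick. Origin: centre of the flat foot, z up
- block_round: bright steel block, fixed, 24 mm high, x -32 to 32, y -32 to 70 mm, with two tapered through holes. Large hole round, 44 mm wide at the mouth, 32 at the foot; a small one 51 mm towards +y is unused. Origin: on the large hole's axis at the bench, z up. Its punch, turned to the same axes, has 2 mm play all round and stands on the bench, rim 4 mm proud
- block_square: bright steel block, fixed, 24 mm high, x -32 to 32, y -32 to 70 mm, with two tapered through holes. Large hole square, 40 mm wide at the mouth, 28 at the foot, sides along x and y; a small one 51 mm towards +y is unused. Origin: on the large hole's axis at the bench, z up. Its punch, turned to the same axes, has 2 mm play all round and stands on the bench, rim 4 mm proud
- block_oblong: bright steel block, fixed, 24 mm high, x -32 to 32, y -32 to 70 mm, with two tapered through holes. Large hole oblong, 34 (x) by 56 (y) mm at the mouth, 22 by 44 at the foot; a small one 51 mm towards +y is unused. Origin: on the large hole's axis at the bench, z up. Its punch, turned to the same axes, has 2 mm play all round and stands on the bench, rim 4 mm proud
- block_triangle: bright steel block, fixed, 24 mm high, x -32 to 32, y -32 to 70 mm, with two tapered through holes. Large hole triangular, a blunt corner towards +x; axis to each side 18 mm (mouth), 12 (foot); a small one 51 mm towards +y is unused. Origin: on the large hole's axis at the bench, z up. Its punch, turned to the same axes, has 2 mm play all round and stands on the bench, rim 4 mm proud
- wax_tube: bystander: dark green tube of hard ring wax standing upright, 26 mm thick, 60 mm tall. Origin: centre of its underside, z up. It is to be left alone
- dropper: bystander: brown dropper bottle with a black cap standing upright, 34 mm thick, 102 mm tall. Origin: centre of its underside, z up. It is to be left alone
Not all that is in view belongs to the job. Leave any purple or turquoise look-alike of the punch_round alone.

How it is judged:
At the end, for the whole second after the job is handed in: Each punch stands in the large hole of the block of its own shape: foot within 6 mm of the hole's axis and less than 4 mm above the bench, upright within 0.12 rad, released and at rest; the wax tube and the dropper bottle are upright and within 30 mm of where they stood (horizontal distance between punch_round and block_round below 0.006 m and height (world z) of each of punch_round, punch_square, punch_oblong, punch_triangle below 0.004 m and angle between each of punch_round, punch_square, punch_oblong, punch_triangle's own z axis and vertical below 0.12 rad and linear speed of each of punch_round, punch_square, punch_oblong, punch_triangle below 0.02 m/s and horizontal distance between punch_square and block_square below 0.006 m and horizontal distance between punch_oblong and block_oblong below 0.006 m and horizontal distance between punch_triangle and block_triangle below 0.006 m and distance of each of wax_tube, dropper from where it was at the start of the episode below 0.03 m and angle between each of wax_tube, dropper's own z axis and vertical below 0.3 rad); the robot touches nothing.
It fails at once if the green wax tube is pushed away (30 mm) or knocked over (distance of wax_tube from where it was at the start of the episode above 0.03 m or angle between wax_tube's own z axis and vertical above 0.5 rad).
It fails at once if the dropper bottle is pushed away (30 mm) or knocked over (distance of dropper from where it was at the start of the episode above 0.03 m or angle between dropper's own z axis and vertical above 0.5 rad).
It also fails if it takes over 136 s, if anything falls off the work surface, if the arm or the gripper's body presses on something with over 40 N, if the wrist force passes 120 N, or if a joint passes its speed limit or range.

## Working session

There is one attempt and no reset: what is moved stays moved. The work goes in short steps, Python scripts to look and compute and a tool call to move; the robot and the scene stay as the last step left them, time stands still between calls to the robot, and variables do not carry over. Pictures are saved under pics/ and viewed, and the job is handed in when it is done.

Besides the shell and the picture viewer there is one more tool, called after "Emit:" as name([rows], argument=value, ...), one row to a line, values as JSON. play_rows: Moves the arm, as the interface text tells. Its arguments: {"type":"object","properties":{"plan":{"type":"array","items":{"type":"object","properties":{"slide":{"type":"array","items":{"type":"number","minimum":-1,"maximum":1}},"roll":{"type":"number","minimum":-1,"maximum":1},"fingers":{"type":"number"}}}},"squeeze":{"type":"number"}},"required":["plan"]}

```bash
ls; mkdir -p pics
python3 - <<'E'
from plant import robot
import cv2
for n in ("scene","side","wrist"):
    im=robot.read_camera(n); cv2.imwrite(f"pics/{n}0.png",im[:,:,::-1])
    print(n,robot.get_calibration(n))
print(robot.read_state())
E
```

```text
pics
scene {'fx': 429.39605056707256, 'fy': 429.39605056707256, 'cx': 275.945067198041, 'cy': 205.6599924471906, 'R': array([[-0.754524  , -0.65605503, -0.01689192],
       [-0.31093222,  0.38003089, -0.87114733],
       [ 0.57794004, -0.65204932, -0.49073107]]), 't': array([0.34881718, 0.25990638, 0.5482518 ])}
side {'fx': 523.8252948365927, 'fy': 523.8252948365927, 'cx': 280.05091966467234, 'cy': 207.283831749056, 'R': array([[ 0.8072022 , -0.58977666, -0.02425087],
       [-0.35610151, -0.45379264, -0.81686226],
       [ 0.47076143,  0.66800878, -0.57632278]]), 't': array([-0.53078844,  0.1944902 ,  1.12123519])}
wrist {'fx': 325.19226210127806, 'fy': 325.19226210127806, 'cx': 276.34774443244504, 'cy': 209.26686072295882, 'T_tool_cam': array([[ 5.77463535e-05, -2.56054506e-01,  9.66662344e-01,
        -1.66146273e-01],
       [ 9.99999704e-01, -7.26930947e-04, -2.52291074e-04,
        -8.52065047e-04],
       [ 7.67297039e-04,  9.66662072e-01,  2.56054388e-01,
        -7.12259656e-02],
       [ 0.00000000e+00,  0.00000000e+00,  0.00000000e+00,
         1.00000000e+00]])}
{'t': 0.15, 'q': array([-1.30038952e+00,  1.30991467e-01,  1.48902816e+00,  1.02987213e-05,
        1.52300842e+00, -8.54196784e-02]), 'dq': array([-0.00062093, -0.00346616, -0.00365725, -0.00123661,  0.0002716 ,
       -0.00168579]), 'joint_torque': array([ 1.18823900e-03, -5.60477579e+01, -4.92333484e+01,  7.69323623e-02,
        3.06612253e-02, -1.26594296e-04]), 'tool_pos': array([ 0.20891421, -0.56198306,  0.2178267 ]), 'orientation': array([ 2.02813413,  0.36618371, -2.02838623]), 'force': array([-0.78126729, -0.50429342,  0.00249506]), 'wrist_torque': array([-0.00175689,  0.02717993, -0.01895954]), 'opening': 0.09327847956307382}
```

View pics/scene0.png

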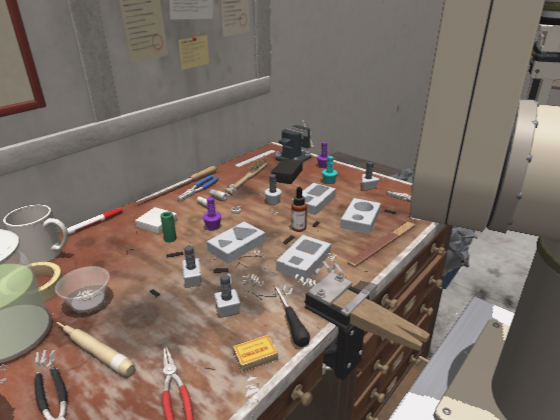

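View pics/side0.png

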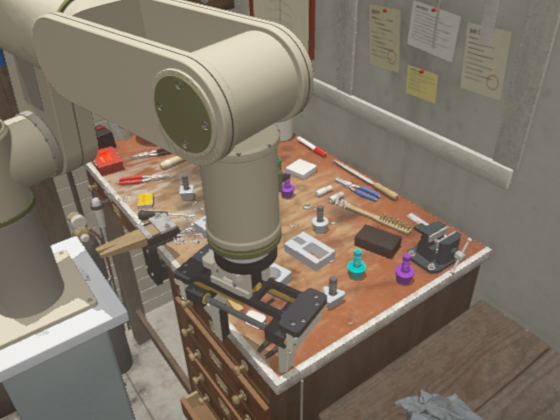

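View pics/wrist0.png

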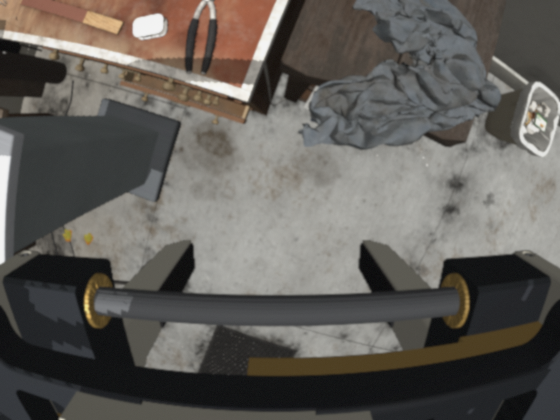

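The scene view shows four steel punches, at about (190,265), (227,295), (273,190) and (369,177). The four blocks are at about (236,240), (304,257), (318,197) and (361,214), the wax tube at (168,226) and the dropper at (299,212).

```bash
cat > h.py <<'E'
from plant import robot
import numpy as np, cv2
from scipy.spatial.transform import Rotation as Ro
names=["punch_round","punch_square","punch_oblong","punch_triangle","block_round","block_square","block_oblong","block_triangle","wax_tube","dropper"]
def pix2w(cam,uv,z,st=None):
    c=robot.get_calibration(cam); u,v=uv
    if cam=="wrist":
        d=np.array([(u-c["cx"])/c["fx"],(v-c["cy"])/c["fy"]]); r=np.hypot(*d)
        ray=np.array([*(d/r*np.sin(r)),np.cos(r)]) if r>1e-9 else np.array([0,0,1.])
        R=Ro.from_rotvec(st["orientation"]).as_matrix(); T=c["T_tool_cam"]
        o=R@T[:3,3]+st["tool_pos"]; ray=R@T[:3,:3]@ray
    else:
        R=c["R"]; o=-R.T@c["t"]; ray=R.T@np.array([(u-c["cx"])/c["fx"],(v-c["cy"])/c["fy"],1])
    return o+ray*(z-o[2])/ray[2]
def w2pix(cam,X,st=None):
    X=np.atleast_2d(X).astype(float); c=robot.get_calibration(cam)
    if cam=="wrist":
        R=Ro.from_rotvec(st["orientation"]).as_matrix(); T=c["T_tool_cam"]
        p=(X-st["tool_pos"])@R; p=(p-T[:3,3])@T[:3,:3]
        rr=np.hypot(p[:,0],p[:,1]); th=np.arctan2(rr,p[:,2]); k=th/np.maximum(rr,1e-12)
        return np.c_[c["cx"]+c["fx"]*p[:,0]*k,c["cy"]+c["fy"]*p[:,1]*k]
    p=X@c["R"].T+c["t"]
    return np.c_[c["cx"]+c["fx"]*p[:,0]/p[:,2],c["cy"]+c["fy"]*p[:,1]/p[:,2]]
E
python3 - <<'E'
from h import *
R=Ro.from_rotvec(robot.read_state()["orientation"]).as_matrix(); print(R.round(3))
for cam in ["scene"]:
  for n in names:
    for m in robot.mark_of(cam,n)[:4]:
        print(cam,n,round(m["p"],2),np.round(m["point"],1),pix2w(cam,m["point"],0)[:2].round(4))
print(robot.read_state()["t"])
E
```

```text
[[-0.     0.348 -0.937]
 [ 0.001 -0.937 -0.348]
 [-1.    -0.001 -0.   ]]
scene punch_round 0.92 [214.2 224.7] [ 0.6671 -0.027 ]
scene punch_round 0.83 [272.7 199.3] [ 0.6445 -0.1975]
scene punch_round 0.7 [328.3 183.8] [ 0.5881 -0.3525]
scene punch_round 0.51 [322.8 164.6] [ 0.6707 -0.4434]
scene punch_square 0.94 [228.4 308.6] [0.4489 0.1367]
scene punch_oblong 0.55 [192.1 280.6] [0.5532 0.1288]
scene punch_triangle 0.7 [368.8 188.5] [ 0.4932 -0.3951]
scene block_round 0.95 [362.8 216.7] [ 0.4322 -0.2646]
scene block_round 0.3 [319.4 199.1] [ 0.557  -0.2703]
scene block_round 0.15 [270.6 201.7] [ 0.6404 -0.1851]
scene block_square 0.79 [307.5 256.7] [ 0.4359 -0.0639]
scene block_oblong 0.84 [317.7 199.5] [ 0.559 -0.266]
scene block_triangle 0.69 [240.2 242.3] [ 0.5735 -0.015 ]
scene wax_tube 0.56 [168.5 238.9] [0.6993 0.0726]
scene dropper 0.81 [297.6 226.5] [ 0.52   -0.1385]
0.65
```

Run:
```python
import cv2
a=cv2.imread("pics/scene0.png")
cv2.imwrite("pics/z1.png",cv2.resize(a[140:320,150:420],None,fx=2.9,fy=2.9,interpolation=cv2.INTER_CUBIC))
```

```text
(no output)
```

View pics/z1.png

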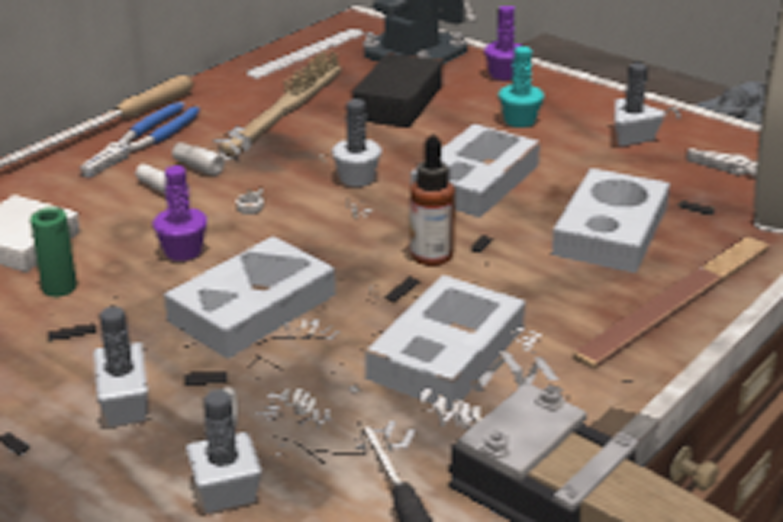

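Emit:
play_rows([
  {"slide":[0.7,0.95,0],"roll":-0.23,"fingers":1},
  {"slide":[0.7,0.95,0],"roll":-0.23,"fingers":1},
  {"slide":[0.7,0.95,0],"roll":-0.23,"fingers":1},
  {"slide":[0.7,0.95,0],"roll":-0.23,"fingers":1},
  {"slide":[0.7,0.95,0],"roll":-0.23,"fingers":1},
  {"slide":[0.7,0.95,0],"roll":-0.23,"fingers":1},
  {"slide":[0.7,0.95,0],"roll":-0.23,"fingers":1},
  {"slide":[0.7,0.95,0],"roll":-0.23,"fingers":1},
  {"slide":[0.7,0.95,0],"roll":-0.23,"fingers":1},
  {"slide":[0.7,0.95,0],"roll":-0.23,"fingers":1},
  {"slide":[0.7,0.95,0],"roll":-0.23,"fingers":1},
  {"slide":[0,0,0],"roll":0,"fingers":1},
  {"slide":[0,0,0],"roll":0,"fingers":1},
])

```text
t: 2.28
tool_pos: [0.4398, -0.2492, 0.2187]
orientation: [2.219, 0.003, -2.22]
force: [0.2, 0.2, -0.3]
opening: 0.093
```

```bash
cat > snap.py <<'E'
import sys
from h import *
import pickle
st=robot.read_state(); im=robot.read_camera("wrist")
k=sys.argv[1]
pickle.dump((st,im),open(f"pics/{k}.pkl","wb")); cv2.imwrite(f"pics/{k}.png",cv2.resize(im[:,:,::-1],(784,588),interpolation=cv2.INTER_CUBIC))
print(st["t"],st["tool_pos"].round(4),Ro.from_rotvec(st["orientation"]).as_matrix().round(3)[:,1],st["force"].round(2))
if len(sys.argv)>2:
  for n in names:
    for m in robot.mark_of("wrist",n)[:4]:
        print(n,round(m["p"],2),np.round(m["point"],1),pix2w("wrist",m["point"],0,st)[:2].round(4))
E
python3 snap.py w1 m
```

```text
2.275 [ 0.4398 -0.2492  0.2187] [ 0.003 -1.     0.   ] [ 0.17  0.24 -0.3 ]
punch_round 0.89 [429.2   9.9] [ 0.6737 -0.4436]
punch_round 0.86 [104.2  18.9] [ 0.665  -0.0232]
punch_round 0.61 [373.3  59.3] [ 0.5954 -0.3643]
punch_round 0.57 [230.8  18.9] [ 0.6423 -0.1937]
punch_square 0.57 [ 21.  184.8] [0.4463 0.1405]
punch_oblong 0.83 [ 26.7 110.7] [0.5559 0.1146]
punch_triangle 0.93 [400.  137.5] [ 0.5007 -0.4006]
block_round 0.74 [293.6 188.2] [ 0.4351 -0.2691]
block_square 0.75 [135.5 188.5] [ 0.4359 -0.0673]
block_oblong 0.7 [293.  80.] [ 0.5645 -0.2673]
block_triangle 0.65 [97.3 86.4] [ 0.5724 -0.0166]
block_triangle 0.48 [52.5 11.2] [0.6986 0.0699]
wax_tube 0.88 [50.5  9.6] [0.7023 0.0743]
dropper 0.9 [183.  121.3] [ 0.5177 -0.136 ]
```

View pics/w1.png

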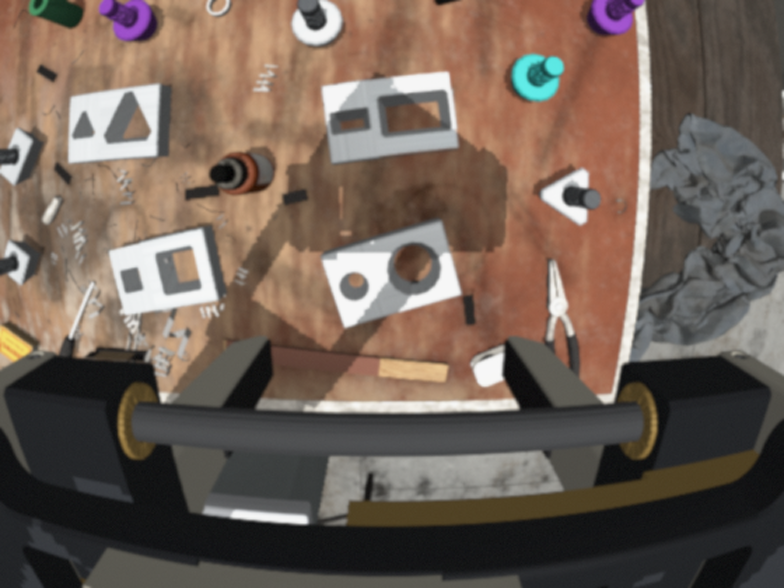

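Round punch at (318,25) in the enlarged view, triangle punch at (572,195). All four blocks are visible, and the square and oblong punches sit at the left edge. Next I take a second view further left.

Emit:
play_rows([
  {"slide":[0.3,1,0],"roll":0,"fingers":1},
  {"slide":[0.3,1,0],"roll":0,"fingers":1},
  {"slide":[0.3,1,0],"roll":0,"fingers":1},
  {"slide":[0,1,0],"roll":0,"fingers":1},
  {"slide":[0,1,0],"roll":0,"fingers":1},
  {"slide":[0,1,0],"roll":0,"fingers":1},
  {"slide":[0,1,0],"roll":0,"fingers":1},
  {"slide":[0,1,0],"roll":0,"fingers":1},
  {"slide":[0,1,0],"roll":0,"fingers":1},
  {"slide":[0,0,0],"roll":0,"fingers":1},
  {"slide":[0,0,0],"roll":0,"fingers":1},
  {"slide":[0,0,0],"roll":0,"fingers":1},
])

```text
t: 4.32
tool_pos: [0.4671, 0.0202, 0.2186]
orientation: [2.22, 0.001, -2.221]
force: [-0.3, -0.2, 0.4]
opening: 0.093
```

```bash
python3 snap.py w2 m
cat > rect.py <<'E'
import pickle
from h import *
def rect(k,cx,cy,z,w=0.07,px=5000):
    # top-down patch: rows down = -x, cols right = -y ; scale px/m
    st,im=pickle.load(open(f"pics/{k}.pkl","rb")); n=int(2*w*px)
    g=(np.arange(n)+.5)/px-w
    Y,X=np.meshgrid(cy-g,cx-g); P=np.c_[X.ravel(),Y.ravel(),np.full(X.size,z)]
    uv=w2pix("wrist",P,st).astype(np.float32).reshape(n,n,2)
    return cv2.remap(im[:,:,::-1].copy(),uv[...,0],uv[...,1],cv2.INTER_CUBIC)
E
python3 - <<'E'
from rect import *
B=dict(round=(.4351,-.2691),square=(.4359,-.0673),oblong=(.5645,-.2673),triangle=(.5724,-.0166))
for k in ("w1","w2"):
    t=[rect(k,*B[n],.024,w=.08,px=1800) for n in B]
    cv2.imwrite(f"pics/b_{k}.png",np.vstack([np.hstack(t[:2]),np.hstack(t[2:])]))
E
```

```text
4.325 [0.4671 0.0202 0.2186] [ 0.002 -1.     0.   ] [-0.33 -0.19  0.36]
punch_round 0.82 [535.3 103.8] [ 0.598  -0.3626]
punch_round 0.81 [310.8  22.2] [ 0.6648 -0.0194]
punch_round 0.72 [446.4  59.7] [ 0.6346 -0.1969]
punch_round 0.7 [311.   99.7] [ 0.5685 -0.0193]
punch_square 0.89 [181.7 201.7] [0.4458 0.1396]
punch_oblong 0.78 [192.5 113.2] [0.5545 0.1211]
punch_triangle 0.62 [549.5 171.2] [ 0.4982 -0.4084]
punch_triangle 0.41 [180.7 199.9] [0.4481 0.1407]
block_round 0.82 [479.3 213.7] [ 0.4297 -0.2669]
block_square 0.7 [348.  205.6] [ 0.4408 -0.0678]
block_oblong 0.84 [486.8 120.2] [ 0.5613 -0.2644]
block_triangle 0.98 [308.2 100. ] [ 0.5681 -0.016 ]
block_triangle 0.61 [190.6 113.8] [0.5539 0.1235]
dropper 0.58 [402.2 145.2] [ 0.5182 -0.1347]
```

View pics/w2.png

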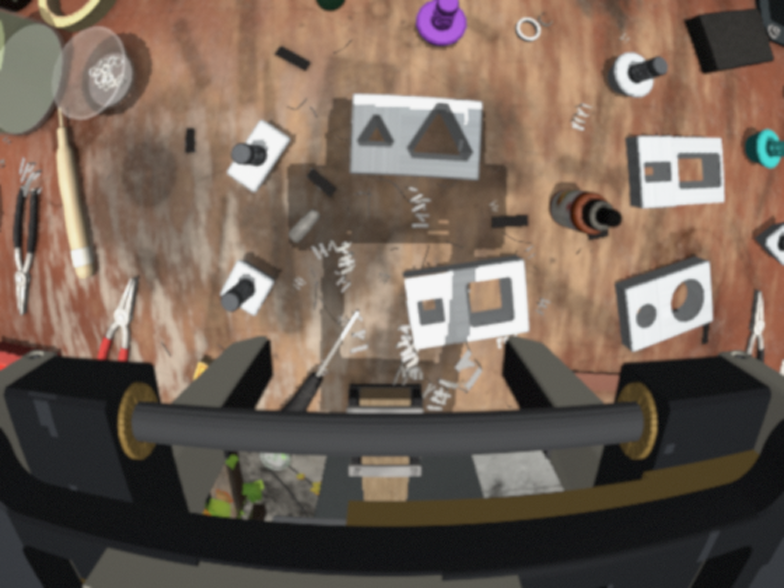

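View pics/b_w1.png

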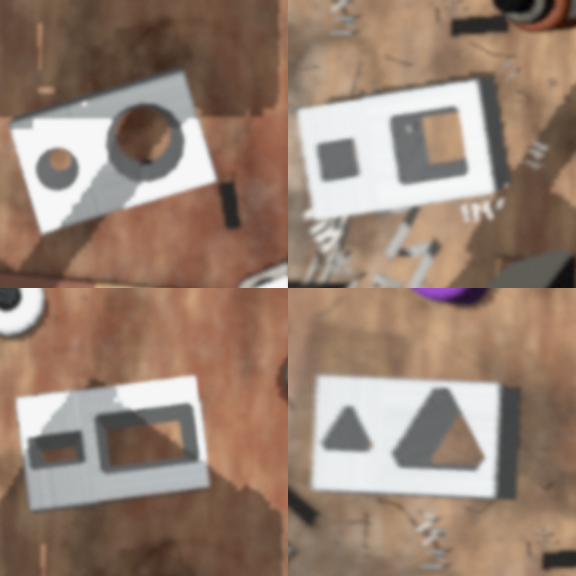

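View pics/b_w2.png

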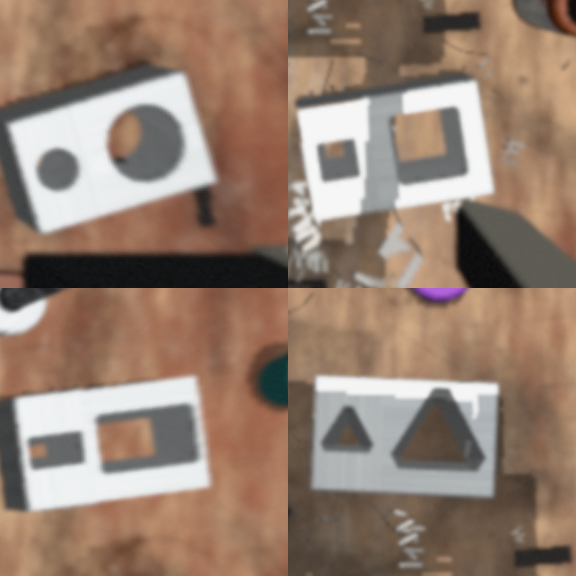

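```bash
cat > fit.py <<'E'
import pickle,itertools
from h import *
from scipy.optimize import minimize
def rectpts(x0,x1,y0,y1,m=3e-3,step=1e-3):
    P=[];N=[]
    for y in np.arange(y0+m,y1-m+1e-9,step): P+= [(x0,y),(x1,y)];N+=[(-1,0),(1,0)]
    for x in np.arange(x0+m,x1-m+1e-9,step): P+= [(x,y0),(x,y1)];N+=[(0,-1),(0,1)]
    return np.array(P),np.array(N,float)
def circ(r):
    a=np.linspace(0,2*np.pi,150,endpoint=False); N=np.c_[np.cos(a),np.sin(a)]; return N*r,N
def tri(d,h):
    P=[];N=[]
    for a in (np.pi/3,np.pi,-np.pi/3):
        n=np.array([np.cos(a),np.sin(a)]);t=np.array([-n[1],n[0]])
        for s in np.arange(-h,h+1e-9,1e-3): P.append(n*d+t*s);N.append(n)
    return np.array(P),np.array(N)
def shape(s,hole):
    e=.002 if hole else 0
    if s=="round": return circ(.020+e)
    if s=="square": return rectpts(-.018-e,.018+e,-.018-e,.018+e)
    if s=="oblong": return rectpts(-.015-e,.015+e,-.026-e,.026+e)
    return tri(.016+e,.017)
def model(kind,s):
    if kind=="block":
        P,N=rectpts(-.032,.032,-.032,.070); Q,M=shape(s,True); return np.r_[P,Q],np.r_[N,-M],.024
    P,N=shape(s,False); return P,N,.028
def fit(kind,s,x0,views,yaws,free_z=None):
    P,N,z=model(kind,s)
    data=[(st,cv2.GaussianBlur(im[:,:,2].astype(np.float32),(3,3),.7)) for st,im in views]
    def score(p,eps=.0012):
        c,sn=np.cos(p[2]),np.sin(p[2]);R=np.array([[c,-sn],[sn,c]]); tot=0
        for st,b in data:
            v=[]
            for k in (-eps,eps):
                W=(P+k*N)@R.T+p[:2]; uv=w2pix("wrist",np.c_[W,np.full(len(W),z)],st).astype(np.float32)
                v.append(cv2.remap(b,uv[None,:,0],uv[None,:,1],cv2.INTER_LINEAR,borderValue=0)[0])
            tot+=np.mean(np.clip(v[0]-v[1],-60,60))
        return -tot/len(data)
    best=None
    for y in yaws:
        g=min(((score((x0[0]+a,x0[1]+b_,y),.004),a,b_) for a in np.arange(-.012,.0121,.004) for b_ in np.arange(-.012,.0121,.004)))
        p=np.array([x0[0]+g[1],x0[1]+g[2],y])
        for e in (.003,.0012):
            r=minimize(score,p,args=(e,),method="Nelder-Mead",options=dict(initial_simplex=p+np.array([[0,0,0],[.003,0,0],[0,.003,0],[0,0,.1]]),xatol=1e-5,fatol=1e-3)); p=r.x
        if best is None or r.fun<best[1]: best=(p,r.fun)
    return best
def load(k): return pickle.load(open(f"pics/{k}.pkl","rb"))
E
python3 - <<'E'
from fit import *
B=dict(round=(.4351,-.2691,.3),square=(.4359,-.0673,.15),oblong=(.5645,-.2673,.1),triangle=(.5724,-.0166,0))
Pp=dict(round=(.640,-.196),square=(.446,.140),oblong=(.555,.120),triangle=(.500,-.402))
V={k:load(k) for k in("w1","w2")}
for s in B:
    for vs in (("w1",),("w2",),("w1","w2")):
        p,f=fit("block",s,B[s][:2],[V[v] for v in vs],[B[s][2]-.15,B[s][2],B[s][2]+.15,-B[s][2]]); print("block",s,vs,p.round(4),np.degrees(p[2]).round(1),round(f,1))
for s in Pp:
    for vs in (("w1",),("w2",)):
        ya=dict(round=[0],square=np.arange(-.6,.9,.3),oblong=np.arange(-1.5,1.6,.3),triangle=np.arange(-1,1.1,.3))[s]
        p,f=fit("punch",s,Pp[s],[V[v] for v in vs],ya); print("punch",s,vs,p.round(4),np.degrees(p[2]).round(1),round(f,1))
E
```

```text
block round ('w1',) [ 0.4359 -0.2698  0.2905] 16.6 -57.1Traceback (most recent call last):
  File "<stdin>", line 7, in <module>
  File "fit.py", line 44, in fit
    r=minimize(score,p,args=(e,),method="Nelder-Mead",options=dict(initial_simplex=p+np.array([[0,0,0],[.003,0,0],[0,.003,0],[0,0,.1]]),xatol=1e-5,fatol=1e-3)); p=r.x
    res = _minimize_neldermead(fun, x0, args, callback, bounds=bounds,
                               **options)
    fxr = func(xr)
    fx = function(np.copy(x), *(wrapper_args + args))
  File "fit.py", line 35, in score
    W=(P+k*N)@R.T+p[:2]; uv=w2pix("wrist",np.c_[W,np.full(len(W),z)],st).astype(np.float32)
                            ~~~~~^^^^^^^^^^^^^^^^^^^^^^^^^^^^^^^^^^^^^^^
  File "h.py", line 16, in w2pix
    X=np.atleast_2d(X).astype(float); c=robot.get_calibration(cam)
                                        ~~~~~~~~~~~~~~~~~~~~~^^^^^
ValueError: time passes only in moves, steps and waits
```

```bash
sed -i 's/^def pix2w/import functools\n@functools.lru_cache(None)\ndef cal(n): return robot.get_calibration(n)\ndef pix2w/; s/c=robot.get_calibration(cam)/c=cal(cam)/' h.py
cat > meas.py <<'E'
import sys
from fit import *
B=dict(round=(.4351,-.2691,.3),square=(.4359,-.0673,.15),oblong=(.5645,-.2673,.1),triangle=(.5724,-.0166,0))
Pp=dict(round=(.640,-.196),square=(.446,.140),oblong=(.555,.120),triangle=(.500,-.402))
V={k:load(k) for k in("w1","w2")}
for s in B:
    for vs in (("w1",),("w2",),("w1","w2")):
        p,f=fit("block",s,B[s][:2],[V[v] for v in vs],[B[s][2]-.15,B[s][2],B[s][2]+.15,-B[s][2]]); print("block",s,vs,p.round(4),np.degrees(p[2]).round(1),round(f,1))
for s in Pp:
    for vs in (("w1",),("w2",)):
        ya=dict(round=[0],square=np.arange(-.6,.9,.3),oblong=np.arange(-1.5,1.6,.3),triangle=np.arange(-1,1.1,.3))[s]
        p,f=fit("punch",s,Pp[s],[V[v] for v in vs],ya); print("punch",s,vs,p.round(4),np.degrees(p[2]).round(1),round(f,1))
E
python3 meas.py
```

```text
block round ('w1',) [ 0.4359 -0.2698  0.2905] 16.6 -57.1
block round ('w2',) [ 0.4356 -0.2696  0.2867] 16.4 -59.5
block round ('w1', 'w2') [ 0.4358 -0.2698  0.2917] 16.7 -58.3
block square ('w1',) [ 0.4351 -0.0657  0.1562] 8.9 -57.6
block square ('w2',) [ 0.4353 -0.0658  0.1616] 9.3 -55.2
block square ('w1', 'w2') [ 0.4352 -0.0657  0.1596] 9.1 -56.4
block oblong ('w1',) [ 0.5611 -0.2691  0.1289] 7.4 -58.2
block oblong ('w2',) [ 0.5608 -0.269   0.1222] 7.0 -57.0
block oblong ('w1', 'w2') [ 0.561  -0.2691  0.1298] 7.4 -57.5
block triangle ('w1',) [ 0.569  -0.0209 -0.0467] -2.7 -59.3
block triangle ('w2',) [ 0.5694 -0.0207 -0.0456] -2.6 -59.1
block triangle ('w1', 'w2') [ 0.5693 -0.0209 -0.046 ] -2.6 -59.1
punch round ('w1',) [ 0.6387 -0.1907  0.1435] 8.2 -56.1
punch round ('w2',) [ 0.6377 -0.19    0.0399] 2.3 -50.3
punch square ('w1',) [ 0.4478  0.1377 -0.5604] -32.1 -39.6
punch square ('w2',) [ 0.4477  0.1389 -0.5659] -32.4 -51.3
punch oblong ('w1',) [0.5562 0.1233 0.9413] 53.9 -45.2
punch oblong ('w2',) [0.5558 0.1246 0.9443] 54.1 -52.1
punch triangle ('w1',) [ 0.499  -0.3994 -0.5107] -29.3 -49.2
punch triangle ('w2',) [ 0.4993 -0.3962 -0.4865] -27.9 -36.2
```

Emit:
play_rows([
  {"slide":[-0.16,0.99,-0.5],"roll":0,"fingers":1},
  {"slide":[-0.16,0.99,-0.5],"roll":0,"fingers":1},
  {"slide":[-0.16,0.99,-0.5],"roll":0,"fingers":1},
  {"slide":[-0.16,0.99,-0.5],"roll":0,"fingers":1},
  {"slide":[0,0,-0.9],"roll":0,"fingers":1},
  {"slide":[0,0,-0.9],"roll":0,"fingers":1},
  {"slide":[0,0,-0.9],"roll":0,"fingers":1},
  {"slide":[0,0,-0.9],"roll":0,"fingers":1},
  {"slide":[0,0,-0.45],"roll":0,"fingers":1},
  {"slide":[0,0,0],"roll":0,"fingers":1},
  {"slide":[0,0,0],"roll":0,"fingers":1},
])

```text
t: 6.25
tool_pos: [0.4487, 0.1401, 0.0383]
orientation: [2.222, 0.003, -2.219]
force: [-1.0, -0.0, 0.4]
opening: 0.0925
```

Emit:
play_rows([
  {"slide":[-0.03,-0.04,-0.05],"roll":0,"fingers":1},
  {"slide":[0,0,0],"roll":0,"fingers":-1},
  {"slide":[0,0,0],"roll":0,"fingers":-1},
  {"slide":[0,0,0],"roll":0,"fingers":-1},
  {"slide":[0,0,0],"roll":0,"fingers":-1},
  {"slide":[0,0,0],"roll":0,"fingers":-1},
  {"slide":[0,0,0],"roll":0,"fingers":-1},
], squeeze=40)

```text
t: 7.12
tool_pos: [0.4469, 0.1387, 0.0356]
orientation: [2.22, 0.003, -2.22]
force: [0.7, 0.2, -0.1]
opening: 0.0374
```

Emit:
play_rows([
  {"slide":[0,0,0],"roll":0,"fingers":-1},
  {"slide":[0,0,0],"roll":0,"fingers":-1},
  {"slide":[0,0,0],"roll":0,"fingers":-1},
  {"slide":[0,0,0],"roll":0,"fingers":-1},
  {"slide":[0,0,0],"roll":0,"fingers":-1},
], squeeze=40)

```text
t: 7.75
tool_pos: [0.447, 0.1387, 0.0356]
orientation: [2.22, 0.003, -2.22]
force: [0.6, -0.2, -0.3]
opening: 0.0156
```

Emit:
play_rows([
  {"slide":[0,0,0.9],"roll":0,"fingers":-1},
  {"slide":[0,0,0.9],"roll":0,"fingers":-1},
  {"slide":[0,0,0.9],"roll":0,"fingers":-1},
  {"slide":[0,0,0.9],"roll":0,"fingers":-1},
  {"slide":[-0.056,-0.973,0],"roll":0.741,"fingers":-1},
  {"slide":[-0.056,-0.973,0],"roll":0.741,"fingers":-1},
  {"slide":[-0.056,-0.973,0],"roll":0.741,"fingers":-1},
  {"slide":[-0.056,-0.973,0],"roll":0.741,"fingers":-1},
  {"slide":[-0.056,-0.973,0],"roll":0.741,"fingers":-1},
  {"slide":[-0.056,-0.973,0],"roll":0.741,"fingers":-1},
  {"slide":[-0.056,-0.973,0],"roll":0.741,"fingers":-1},
  {"slide":[0,0,0],"roll":0,"fingers":-1},
  {"slide":[0,0,0],"roll":0,"fingers":-1},
])

```text
t: 9.38
tool_pos: [0.4349, -0.0653, 0.1433]
orientation: [1.799, 0.683, -1.8]
force: [-0.5, 0.5, -2.3]
opening: 0.0153
```

```bash
python3 snap.py w3
```

```text
9.375 [ 0.4349 -0.0653  0.1433] [ 0.663 -0.749 -0.001] [-0.47  0.49 -2.3 ]
```

View pics/w3.png

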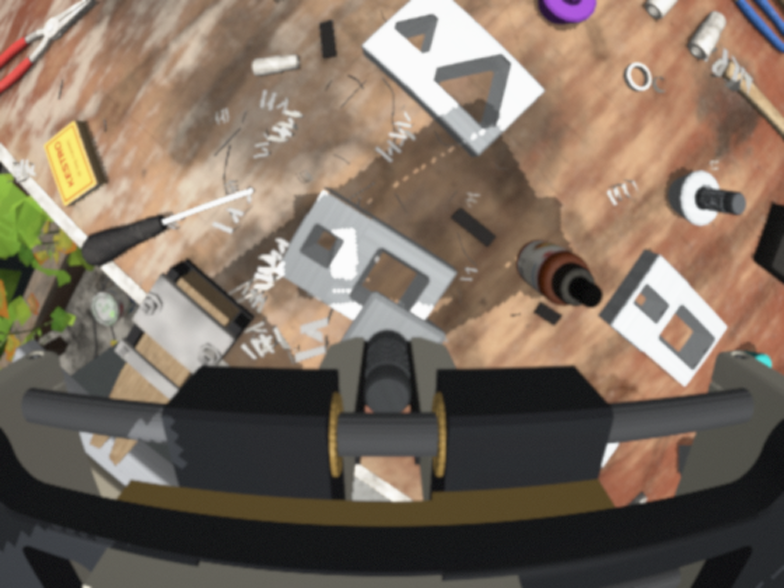

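```bash
cat > ov.py <<'E'
import sys
from fit import *
def poly(s,hole=False):
    P,N=shape(s,hole); return P
def overlay(k,items,out,crop=None,f=3):
    st,im=load(k); a=im[:,:,::-1].copy(); u0,v0,u1,v1=crop; a=cv2.resize(a[v0:v1,u0:u1],None,fx=f,fy=f,interpolation=cv2.INTER_CUBIC)
    for P,x,y,yaw,z,col in items:
        c,s=np.cos(yaw),np.sin(yaw); W=P@np.array([[c,s],[-s,c]])+[x,y]
        for u,v in w2pix("wrist",np.c_[W,np.full(len(W),z)],st): cv2.circle(a,(int((u-u0+.5)*f),int((v-v0+.5)*f)),1,col,-1)
    cv2.imwrite(out,a)
E
python3 - <<'E'
from ov import *
overlay("w3",[(poly("square"),.4349,-.0653,.159,.028+.1077,(0,0,255)),(poly("square",1),.4352,-.0657,.159,.024,(0,255,0))],"pics/o3.png",(170,120,370,300),4)
E
```

```text
(no output)
```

View pics/o3.png

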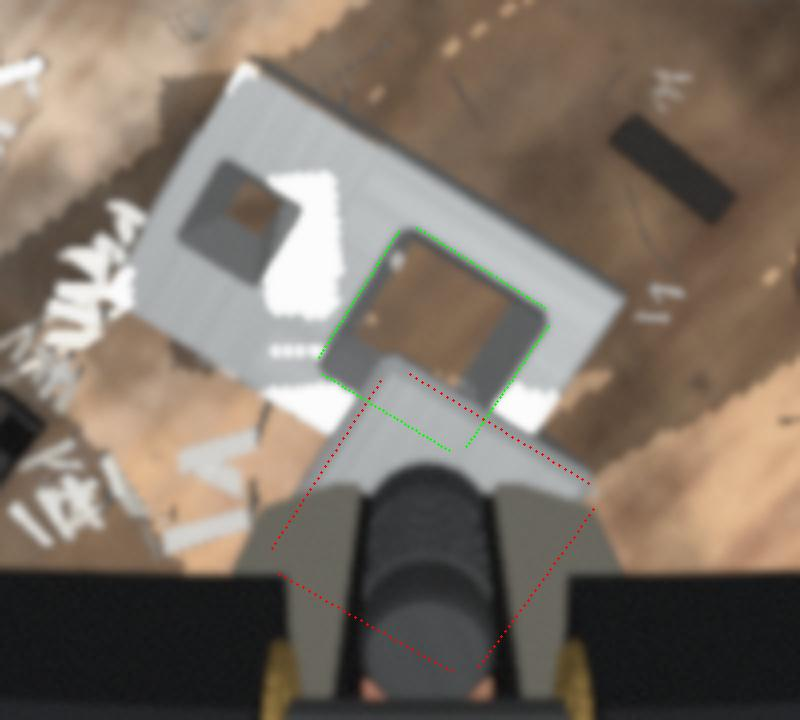

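Run:
```python
from ov import *
h=.1077
overlay("w3",[(poly("square"),.4349,-.0653,.159,.024+h,(0,0,255)),(poly("square"),.4349,-.0653,.159-.07,.024+h,(255,0,255)),(poly("square")*12/18,.4349,-.0653,.159,h,(0,255,255))],"pics/o3.png",(220,190,330,270),7)
```

```text
(no output)
```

View pics/o3.png

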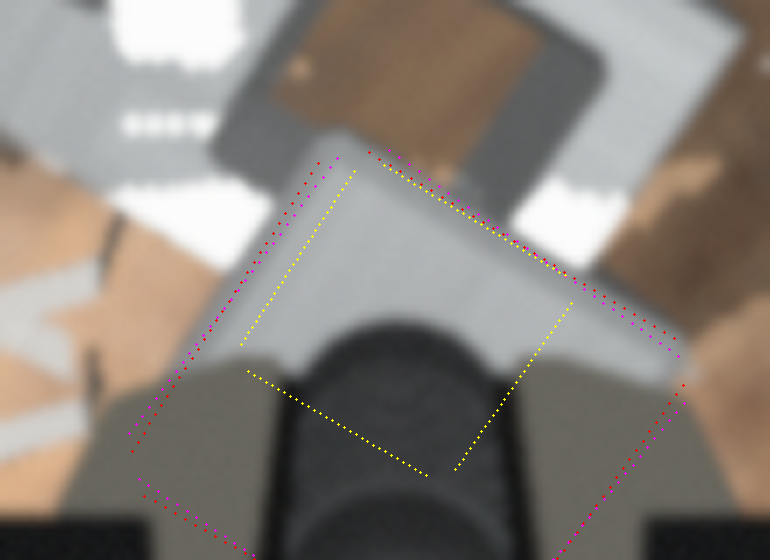

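Emit:
play_rows([
  {"slide":[0.01,-0.01,-0.9],"roll":0,"fingers":-1},
  {"slide":[0,0,-0.9],"roll":0,"fingers":-1},
  {"slide":[0,0,-0.7],"roll":0,"fingers":-1},
  {"slide":[0,0,-0.4],"roll":0,"fingers":-1},
  {"slide":[0,0,-0.4],"roll":0,"fingers":-1},
  {"slide":[0,0,-0.2],"roll":0,"fingers":-1},
  {"slide":[0,0,0],"roll":0,"fingers":-1},
])

```text
t: 10.3
tool_pos: [0.4352, -0.0661, 0.0385]
orientation: [1.797, 0.684, -1.799]
force: [-1.6, -1.4, -3.5]
opening: 0.0153
```

Emit:
play_rows([
  {"slide":[0,0,-0.08],"roll":0,"fingers":-1},
  {"slide":[0,0,0],"roll":0,"fingers":-1},
  {"slide":[0,0,0],"roll":0,"fingers":1},
  {"slide":[0,0,0],"roll":0,"fingers":1},
  {"slide":[0,0,0],"roll":0,"fingers":1},
  {"slide":[0,0,0],"roll":0,"fingers":1},
  {"slide":[0,0,0],"roll":0,"fingers":1},
])

```text
t: 11.18
tool_pos: [0.4355, -0.0659, 0.0362]
orientation: [1.798, 0.684, -1.798]
force: [-0.3, -0.4, -0.3]
opening: 0.0605
```

Emit:
play_rows([
  {"slide":[0,0,0.9],"roll":0,"fingers":1},
  {"slide":[0,0,0.9],"roll":0,"fingers":1},
  {"slide":[0.574,0.905,0],"roll":0,"fingers":1},
  {"slide":[0.574,0.905,0],"roll":0,"fingers":1},
  {"slide":[0.574,0.905,0],"roll":0,"fingers":1},
  {"slide":[0.574,0.905,0],"roll":0,"fingers":1},
  {"slide":[0.574,0.905,0],"roll":0,"fingers":1},
  {"slide":[0.574,0.905,0],"roll":0,"fingers":1},
  {"slide":[0.574,0.905,0],"roll":0,"fingers":1},
  {"slide":[0,0,0],"roll":0,"fingers":1},
  {"slide":[0,0,0],"roll":0,"fingers":1},
])

```text
t: 12.55
tool_pos: [0.5555, 0.1237, 0.0898]
orientation: [1.797, 0.684, -1.799]
force: [0.5, 0.9, -0.8]
opening: 0.0934
```

```bash
python3 snap.py w4
python3 - <<'E'
from fit import *
v=load("w4")
print(fit("punch","oblong",(.556,.124),[v],[.8,.95,1.1]))
E
```

```text
12.55 [0.5555 0.1237 0.0898] [ 0.665 -0.747 -0.   ] [ 0.47  0.92 -0.79]
(array([0.55674318, 0.12523797, 0.97159903]), np.float64(-44.17523956298828))
```

View pics/w4.png

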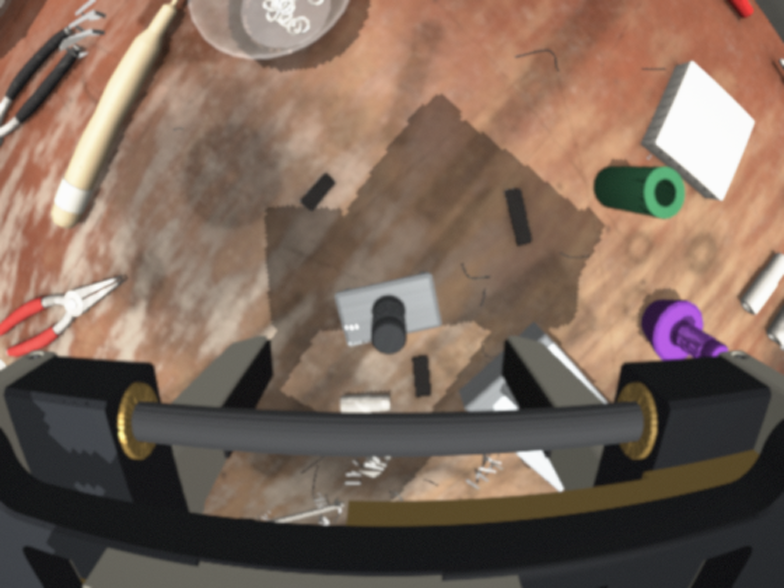

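Emit:
play_rows([
  {"slide":[0.02,0.03,-0.9],"roll":0,"fingers":1},
  {"slide":[0,0,-0.9],"roll":0,"fingers":1},
  {"slide":[0,0,0],"roll":0,"fingers":0},
  {"slide":[0,0,0],"roll":0,"fingers":-1},
  {"slide":[0,0,0],"roll":0,"fingers":-1},
  {"slide":[0,0,0],"roll":0,"fingers":-1},
  {"slide":[0,0,0],"roll":0,"fingers":-1},
  {"slide":[0,0,0],"roll":0,"fingers":-1},
  {"slide":[0,0,0],"roll":0,"fingers":-1},
  {"slide":[0,0,0],"roll":0,"fingers":-1},
  {"slide":[0,0,0],"roll":0,"fingers":-1},
  {"slide":[0,0,0],"roll":0,"fingers":-1},
  {"slide":[0,0,0],"roll":0,"fingers":-1},
  {"slide":[0,0,0],"roll":0,"fingers":-1},
])

```text
t: 14.35
tool_pos: [0.5565, 0.125, 0.0361]
orientation: [1.798, 0.684, -1.799]
force: [0.0, -0.2, -2.1]
opening: 0.0155
```

Emit:
play_rows([
  {"slide":[0,0,1],"roll":0,"fingers":-1},
  {"slide":[0,0,1],"roll":0,"fingers":-1},
  {"slide":[0,0,1],"roll":0,"fingers":-1},
  {"slide":[0,0,1],"roll":0,"fingers":-1},
  {"slide":[0.01,-0.938,0],"roll":-0.42,"fingers":-1},
  {"slide":[0.01,-0.938,0],"roll":-0.42,"fingers":-1},
  {"slide":[0.01,-0.938,0],"roll":-0.42,"fingers":-1},
  {"slide":[0.01,-0.938,0],"roll":-0.42,"fingers":-1},
  {"slide":[0.01,-0.938,0],"roll":-0.42,"fingers":-1},
  {"slide":[0.01,-0.938,0],"roll":-0.42,"fingers":-1},
  {"slide":[0.01,-0.938,0],"roll":-0.42,"fingers":-1},
  {"slide":[0.01,-0.938,0],"roll":-0.42,"fingers":-1},
  {"slide":[0.01,-0.938,0],"roll":-0.42,"fingers":-1},
  {"slide":[0.01,-0.938,0],"roll":-0.42,"fingers":-1},
  {"slide":[0.01,-0.938,0],"roll":-0.42,"fingers":-1},
  {"slide":[0.01,-0.938,0],"roll":-0.42,"fingers":-1},
  {"slide":[0.01,-0.938,0],"roll":-0.42,"fingers":-1},
  {"slide":[0.01,-0.938,0],"roll":-0.42,"fingers":-1},
  {"slide":[0,0,0],"roll":0,"fingers":-1},
  {"slide":[0,0,0],"roll":0,"fingers":-1},
])

```text
t: 16.85
tool_pos: [0.5605, -0.2684, 0.1557]
orientation: [-2.172, 0.101, 2.174]
force: [0.2, -0.3, -2.8]
opening: 0.0151
```

```bash
python3 snap.py w5
python3 - <<'E'
from ov import *
st,_=load("w5");x,y,z=st["tool_pos"];h=z-.0361
overlay("w5",[(poly("oblong"),x,y,.128,.024+h,(0,0,255)),(poly("oblong",1),.561,-.269,.128,.024,(0,255,0))],"pics/o5.png",(190,100,350,260),4.5)
E
```

```text
16.85 [ 0.5605 -0.2684  0.1557] [-0.094 -0.996 -0.001] [ 0.2  -0.33 -2.76]
```

View pics/o5.png

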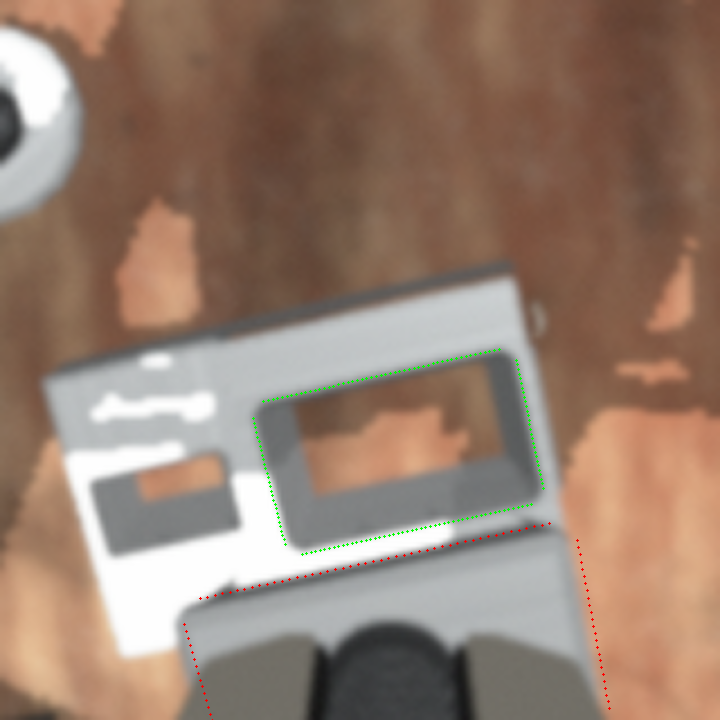

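View pics/w5.png

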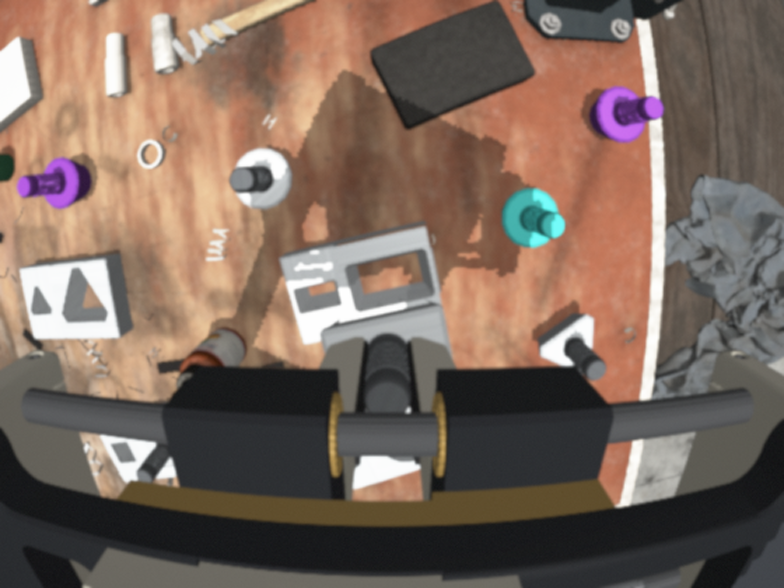

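Emit:
play_rows([
  {"slide":[0.02,-0.03,-1],"roll":0,"fingers":-1},
  {"slide":[0,0,-1],"roll":0,"fingers":-1},
  {"slide":[0,0,-0.8],"roll":0,"fingers":-1},
  {"slide":[0,0,-0.4],"roll":0,"fingers":-1},
  {"slide":[0,0,-0.3],"roll":0,"fingers":-1},
  {"slide":[0,0,-0.3],"roll":0,"fingers":-1},
  {"slide":[0,0,-0.15],"roll":0,"fingers":-1},
  {"slide":[0,0,0],"roll":0,"fingers":-1},
  {"slide":[0,0,0],"roll":0,"fingers":-1},
])

```text
t: 18.02
tool_pos: [0.5617, -0.2701, 0.0383]
orientation: [-2.174, 0.103, 2.173]
force: [0.1, 0.1, -2.1]
opening: 0.0153
```

Emit:
play_rows([
  {"slide":[-0.01,0.02,-0.05],"roll":0,"fingers":-1},
  {"slide":[0,0,0],"roll":0,"fingers":-1},
  {"slide":[0,0,0],"roll":0,"fingers":1},
  {"slide":[0,0,0],"roll":0,"fingers":1},
  {"slide":[0,0,0],"roll":0,"fingers":1},
  {"slide":[0,0,0],"roll":0,"fingers":1},
  {"slide":[0,0,0],"roll":0,"fingers":1},
])

```text
t: 18.9
tool_pos: [0.5611, -0.2692, 0.0362]
orientation: [-2.173, 0.102, 2.173]
force: [0.3, -0.3, -0.3]
opening: 0.0606
```

Emit:
play_rows([
  {"slide":[0,0,1],"roll":0,"fingers":1},
  {"slide":[0,0,1],"roll":0,"fingers":1},
  {"slide":[-0.413,-0.867,0],"roll":0,"fingers":1},
  {"slide":[-0.413,-0.867,0],"roll":0,"fingers":1},
  {"slide":[-0.413,-0.867,0],"roll":0,"fingers":1},
  {"slide":[-0.413,-0.867,0],"roll":0,"fingers":1},
  {"slide":[-0.413,-0.867,0],"roll":0,"fingers":1},
  {"slide":[0,0,0],"roll":0,"fingers":1},
  {"slide":[0,0,0],"roll":0,"fingers":1},
])

```text
t: 20.02
tool_pos: [0.4993, -0.3988, 0.0961]
orientation: [-2.173, 0.102, 2.173]
force: [-1.1, 0.5, -0.5]
opening: 0.0931
```

```bash
python3 snap.py w6
python3 - <<'E'
from fit import *
v=load("w6")
p,f=fit("punch","triangle",(.499,-.399),[v],[-.65,-.5,-.35]);print(p,f)
p,f=fit("punch","round",(.638,-.190),[v],[0]);print(p,f)
from ov import *
overlay("w6",[(poly("triangle"),*fit("punch","triangle",(.499,-.399),[v],[-.65,-.5,-.35])[0],.028,(0,0,255))],"pics/o6.png",(150,60,410,260),3)
E
```

```text
20.025 [ 0.4993 -0.3988  0.0961] [-0.094 -0.996 -0.001] [-1.13  0.51 -0.45]
[ 0.49975342 -0.39887709 -0.51805857] -50.20725631713867
[ 0.63831797 -0.19272626  0.05193182] -50.0939826965332
```

View pics/o6.png

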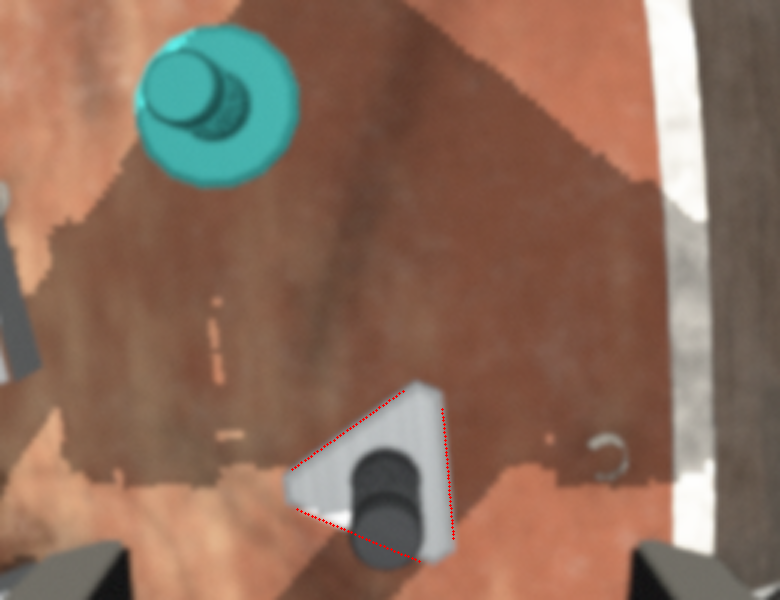

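Emit:
play_rows([
  {"slide":[0,0,-1],"roll":0,"fingers":1},
  {"slide":[0,0,-1],"roll":0,"fingers":1},
  {"slide":[0,0,0],"roll":0,"fingers":0},
  {"slide":[0,0,0],"roll":0,"fingers":-1},
  {"slide":[0,0,0],"roll":0,"fingers":-1},
  {"slide":[0,0,0],"roll":0,"fingers":-1},
  {"slide":[0,0,0],"roll":0,"fingers":-1},
  {"slide":[0,0,0],"roll":0,"fingers":-1},
  {"slide":[0,0,0],"roll":0,"fingers":-1},
  {"slide":[0,0,0],"roll":0,"fingers":-1},
  {"slide":[0,0,0],"roll":0,"fingers":-1},
  {"slide":[0,0,0],"roll":0,"fingers":-1},
  {"slide":[0,0,0],"roll":0,"fingers":-1},
  {"slide":[0,0,0],"roll":0,"fingers":-1},
])

```text
t: 21.82
tool_pos: [0.4991, -0.3993, 0.0361]
orientation: [-2.173, 0.102, 2.173]
force: [0.8, -1.0, -1.6]
opening: 0.0154
```

Emit:
play_rows([
  {"slide":[0,0,1],"roll":0,"fingers":-1},
  {"slide":[0,0,1],"roll":0,"fingers":-1},
  {"slide":[0,0,1],"roll":0,"fingers":-1},
  {"slide":[0,0,1],"roll":0,"fingers":-1},
  {"slide":[0.18,0.97,0],"roll":0.2587,"fingers":-1},
  {"slide":[0.18,0.97,0],"roll":0.2587,"fingers":-1},
  {"slide":[0.18,0.97,0],"roll":0.2587,"fingers":-1},
  {"slide":[0.18,0.97,0],"roll":0.2587,"fingers":-1},
  {"slide":[0.18,0.97,0],"roll":0.2587,"fingers":-1},
  {"slide":[0.18,0.97,0],"roll":0.2587,"fingers":-1},
  {"slide":[0.18,0.97,0],"roll":0.2587,"fingers":-1},
  {"slide":[0.18,0.97,0],"roll":0.2587,"fingers":-1},
  {"slide":[0.18,0.97,0],"roll":0.2587,"fingers":-1},
  {"slide":[0.18,0.97,0],"roll":0.2587,"fingers":-1},
  {"slide":[0.18,0.97,0],"roll":0.2587,"fingers":-1},
  {"slide":[0.18,0.97,0],"roll":0.2587,"fingers":-1},
  {"slide":[0.18,0.97,0],"roll":0.2587,"fingers":-1},
  {"slide":[0,0,0],"roll":0,"fingers":-1},
  {"slide":[0,0,0],"roll":0,"fingers":-1},
])

```text
t: 24.2
tool_pos: [0.569, -0.0212, 0.1558]
orientation: [2.015, 0.383, -2.017]
force: [-0.2, -0.1, -3.6]
opening: 0.0154
```

```bash
python3 snap.py w7
python3 - <<'E'
from ov import *
st,_=load("w7");x,y,z=st["tool_pos"];h=z-.0361
overlay("w7",[(poly("triangle"),x,y,-.046,.024+h,(0,0,255)),(poly("triangle"),x,y,-.046,.028+h,(255,0,255)),(poly("triangle",1),.5693,-.0209,-.046,.024,(0,255,0))],"pics/o7.png",(190,100,350,260),4.5)
E
```

```text
24.2 [ 0.569  -0.0212  0.1558] [ 0.367 -0.93  -0.   ] [-0.22 -0.07 -3.6 ]
```

View pics/o7.png

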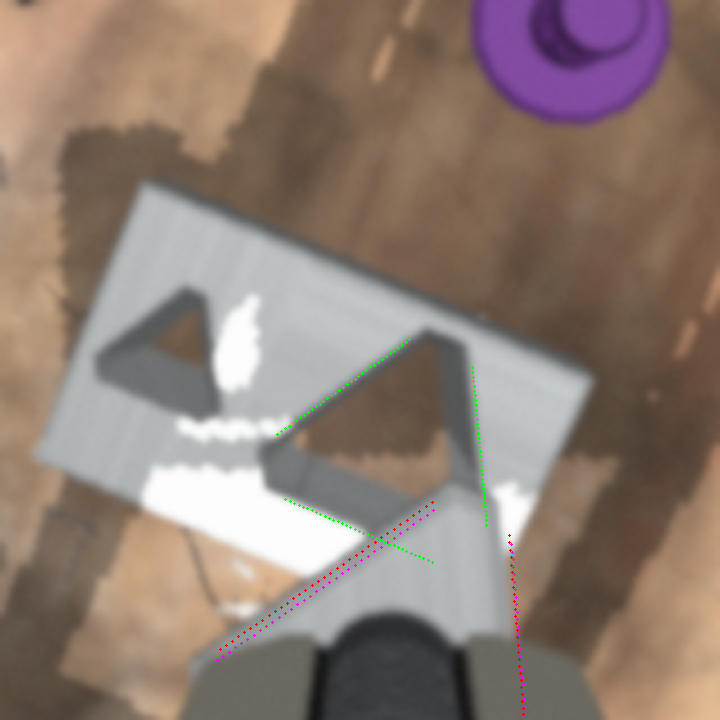

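Emit:
play_rows([
  {"slide":[0.01,0.01,-1],"roll":0,"fingers":-1},
  {"slide":[0,0,-1],"roll":0,"fingers":-1},
  {"slide":[0,0,-0.8],"roll":0,"fingers":-1},
  {"slide":[0,0,-0.4],"roll":0,"fingers":-1},
  {"slide":[0,0,-0.3],"roll":0,"fingers":-1},
  {"slide":[0,0,-0.3],"roll":0,"fingers":-1},
  {"slide":[0,0,-0.15],"roll":0,"fingers":-1},
  {"slide":[0,0,0],"roll":0,"fingers":-1},
  {"slide":[0,0,0],"roll":0,"fingers":-1},
])

```text
t: 25.38
tool_pos: [0.5701, -0.0207, 0.0383]
orientation: [2.017, 0.383, -2.015]
force: [0.0, -0.2, -2.8]
opening: 0.0156
```

Emit:
play_rows([
  {"slide":[-0.02,0,-0.05],"roll":0,"fingers":-1},
  {"slide":[0,0,0],"roll":0,"fingers":-1},
  {"slide":[0,0,0],"roll":0,"fingers":1},
  {"slide":[0,0,0],"roll":0,"fingers":1},
  {"slide":[0,0,0],"roll":0,"fingers":1},
  {"slide":[0,0,0],"roll":0,"fingers":1},
  {"slide":[0,0,0],"roll":0,"fingers":1},
])

```text
t: 26.25
tool_pos: [0.5691, -0.0207, 0.0363]
orientation: [2.016, 0.383, -2.016]
force: [0.2, 0.7, 0.7]
opening: 0.0607
```

Emit:
play_rows([
  {"slide":[0,0,1],"roll":0,"fingers":1},
  {"slide":[0,0,1],"roll":0,"fingers":1},
  {"slide":[0,0,1],"roll":0,"fingers":1},
  {"slide":[0.383,-0.947,0],"roll":0,"fingers":1},
  {"slide":[0.383,-0.947,0],"roll":0,"fingers":1},
  {"slide":[0.383,-0.947,0],"roll":0,"fingers":1},
  {"slide":[0.383,-0.947,0],"roll":0,"fingers":1},
  {"slide":[0.383,-0.947,0],"roll":0,"fingers":1},
  {"slide":[0.383,-0.947,0],"roll":0,"fingers":1},
  {"slide":[0,0,0],"roll":0,"fingers":1},
  {"slide":[0,0,0],"roll":0,"fingers":1},
])

```text
t: 27.62
tool_pos: [0.6377, -0.1906, 0.1259]
orientation: [2.016, 0.384, -2.017]
force: [-0.0, 0.6, 0.2]
opening: 0.0931
```

```bash
python3 snap.py w8
python3 - <<'E'
from fit import *
v=load("w8")
p,f=fit("punch","round",(.638,-.190),[v],[0]);print(p,f)
E
```

```text
27.625 [ 0.6377 -0.1906  0.1259] [ 0.366 -0.93  -0.001] [-0.03  0.61  0.2 ]
[ 0.63894874 -0.19131921  0.02541698] -47.77493667602539
```

View pics/w8.png

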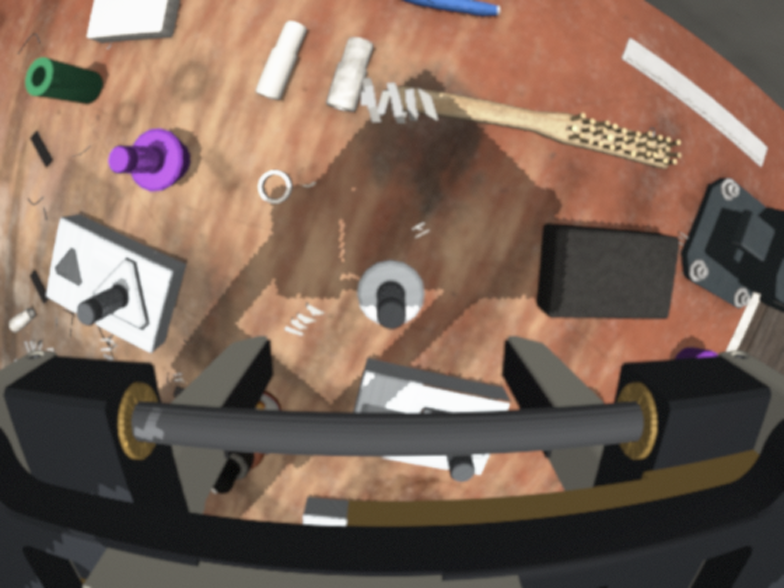

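Run:
```python
from fit import *
st,_=load("w8")
for X in [(.6624,-.2515,.036),(.6624,-.2515,.0),(.6144,-.1313,.036),(.518,-.136,.1)]: print(X,w2pix("wrist",np.array(X),st)*1.4)
```

```text
(0.6624, -0.2515, 0.036) [[498.90188783 297.2917375 ]]
(0.6624, -0.2515, 0.0) [[486.3909738  283.03903142]]
(0.6144, -0.1313, 0.036) [[281.33941333 298.40330745]]
(0.518, -0.136, 0.1) [[219.43837068 486.01671389]]
```

Clear of the black box and of the dropper, so I go down and grip.

Emit:
play_rows([
  {"slide":[0.03,-0.03,-1],"roll":0,"fingers":1},
  {"slide":[0,0,-1],"roll":0,"fingers":1},
  {"slide":[0,0,-1],"roll":0,"fingers":1},
  {"slide":[0,0,0],"roll":0,"fingers":0},
  {"slide":[0,0,0],"roll":0,"fingers":-1},
  {"slide":[0,0,0],"roll":0,"fingers":-1},
  {"slide":[0,0,0],"roll":0,"fingers":-1},
  {"slide":[0,0,0],"roll":0,"fingers":-1},
  {"slide":[0,0,0],"roll":0,"fingers":-1},
  {"slide":[0,0,0],"roll":0,"fingers":-1},
  {"slide":[0,0,0],"roll":0,"fingers":-1},
  {"slide":[0,0,0],"roll":0,"fingers":-1},
  {"slide":[0,0,0],"roll":0,"fingers":-1},
  {"slide":[0,0,0],"roll":0,"fingers":-1},
  {"slide":[0,0,0],"roll":0,"fingers":-1},
])

```text
t: 29.55
tool_pos: [0.6388, -0.1921, 0.0361]
orientation: [2.016, 0.383, -2.016]
force: [-0.1, -0.5, -1.8]
opening: 0.0154
```

Emit:
play_rows([
  {"slide":[0,0,1],"roll":0,"fingers":-1},
  {"slide":[0,0,1],"roll":0,"fingers":-1},
  {"slide":[0,0,1],"roll":0,"fingers":-1},
  {"slide":[0,0,1],"roll":0,"fingers":-1},
  {"slide":[-0.967,-0.37,0],"roll":0,"fingers":-1},
  {"slide":[-0.967,-0.37,0],"roll":0,"fingers":-1},
  {"slide":[-0.967,-0.37,0],"roll":0,"fingers":-1},
  {"slide":[-0.967,-0.37,0],"roll":0,"fingers":-1},
  {"slide":[-0.967,-0.37,0],"roll":0,"fingers":-1},
  {"slide":[-0.967,-0.37,0],"roll":0,"fingers":-1},
  {"slide":[-0.967,-0.37,0],"roll":0,"fingers":-1},
  {"slide":[0,0,0],"roll":0,"fingers":-1},
  {"slide":[0,0,0],"roll":0,"fingers":-1},
])

```text
t: 31.18
tool_pos: [0.4362, -0.2696, 0.1563]
orientation: [2.017, 0.383, -2.016]
force: [0.3, 0.4, -2.2]
opening: 0.0154
```

```bash
python3 snap.py w9
python3 - <<'E'
from ov import *
st,_=load("w9");x,y,z=st["tool_pos"];h=z-.0361
overlay("w9",[(poly("round"),x,y,0,.024+h,(0,0,255)),(poly("round",1),.4358,-.2698,0,.024,(0,255,0))],"pics/o9.png",(190,100,350,260),4.5)
E
```

```text
31.175 [ 0.4362 -0.2696  0.1563] [ 0.366 -0.931  0.   ] [ 0.31  0.41 -2.21]
```

View pics/o9.png

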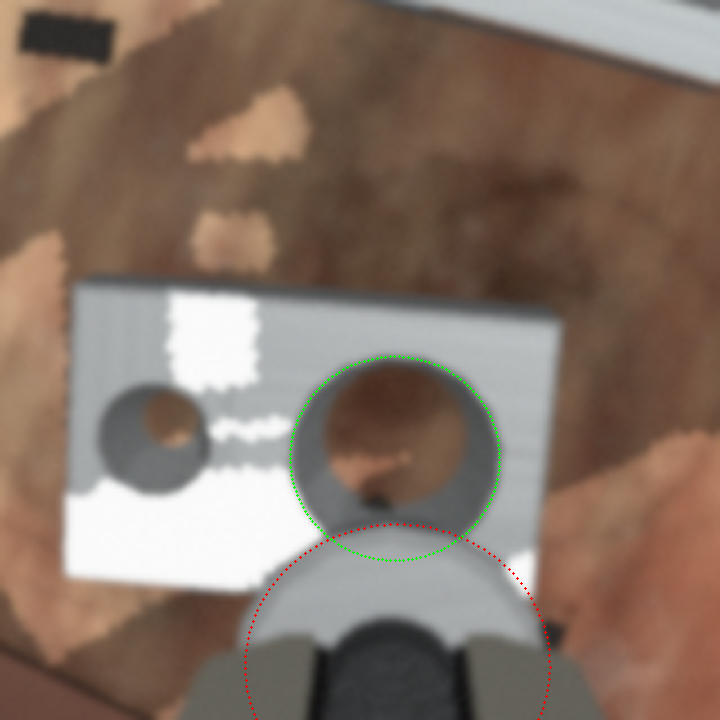

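Well aligned over the round hole, so I insert.

Emit:
play_rows([
  {"slide":[-0.01,0,-1],"roll":0,"fingers":-1},
  {"slide":[0,0,-1],"roll":0,"fingers":-1},
  {"slide":[0,0,-0.8],"roll":0,"fingers":-1},
  {"slide":[0,0,-0.4],"roll":0,"fingers":-1},
  {"slide":[0,0,-0.3],"roll":0,"fingers":-1},
  {"slide":[0,0,-0.3],"roll":0,"fingers":-1},
  {"slide":[0,0,-0.15],"roll":0,"fingers":-1},
  {"slide":[0,0,0],"roll":0,"fingers":-1},
  {"slide":[0,0,0],"roll":0,"fingers":-1},
])

```text
t: 32.35
tool_pos: [0.4358, -0.27, 0.0382]
orientation: [2.017, 0.382, -2.015]
force: [-0.7, -0.6, -2.4]
opening: 0.0154
```

Emit:
play_rows([
  {"slide":[0,0,-0.06],"roll":0,"fingers":-1},
  {"slide":[0,0,0],"roll":0,"fingers":-1},
  {"slide":[0,0,0],"roll":0,"fingers":1},
  {"slide":[0,0,0],"roll":0,"fingers":1},
  {"slide":[0,0,0],"roll":0,"fingers":1},
  {"slide":[0,0,0],"roll":0,"fingers":1},
  {"slide":[0,0,0],"roll":0,"fingers":1},
  {"slide":[0,0,1],"roll":0,"fingers":1},
  {"slide":[0,0,1],"roll":0,"fingers":1},
  {"slide":[0,0,1],"roll":0,"fingers":1},
  {"slide":[0,0,1],"roll":0,"fingers":1},
  {"slide":[0,0,1],"roll":0,"fingers":1},
  {"slide":[0,0,1],"roll":0,"fingers":1},
  {"slide":[-0.5,0.8,0],"roll":-0.6,"fingers":1},
  {"slide":[-0.5,0.8,0],"roll":-0.6,"fingers":1},
  {"slide":[-0.5,0.8,0],"roll":-0.6,"fingers":1},
  {"slide":[0,0.8,0],"roll":-0.6,"fingers":1},
  {"slide":[0,0.8,0],"roll":0,"fingers":1},
  {"slide":[0,0,0],"roll":0,"fingers":1},
  {"slide":[0,0,0],"roll":0,"fingers":1},
])

```text
t: 34.85
tool_pos: [0.3906, -0.1502, 0.216]
orientation: [2.201, 0.044, -2.2]
force: [-0.3, 0.1, -0.7]
opening: 0.0928
```

```bash
python3 snap.py w10 m
python3 - <<'E'
from fit import *
v=load("w10")
B=dict(round=(.4358,-.2698,.29),square=(.4352,-.0657,.16),oblong=(.561,-.269,.128),triangle=(.5693,-.0209,-.046))
# shank top centre must lie over the hole axis: project expected
for s,(x,y,w) in B.items(): 
    p,f=fit("punch",s,(x,y),[v],[w]); print(s,p.round(4),round(f,1),(p[:2]-[x,y]).round(4))
im=robot.read_camera("scene"); cv2.imwrite("pics/s2.png",cv2.resize(im[140:320,150:420,::-1],None,fx=2.9,fy=2.9,interpolation=cv2.INTER_CUBIC))
E
```

```text
34.85 [ 0.3906 -0.1502  0.216 ] [ 0.041 -0.999  0.   ] [-0.28  0.12 -0.67]
punch_round 0.89 [492.4   4.1] [ 0.6688 -0.4405]
punch_round 0.87 [378.1 152.6] [ 0.4363 -0.271 ]
punch_round 0.78 [447.9  38.7] [ 0.5955 -0.3616]
punch_square 0.81 [207.3 144.8] [ 0.4362 -0.0655]
punch_oblong 0.97 [383.7  53.2] [ 0.5595 -0.2718]
punch_oblong 0.15 [173.6  37.3] [ 0.5693 -0.0185]
punch_triangle 0.87 [178.   35.8] [ 0.5709 -0.024 ]
block_round 0.91 [375.3 154.9] [ 0.4332 -0.2676]
block_square 0.71 [205.5 144.8] [ 0.4361 -0.0633]
block_oblong 0.64 [380.7  53.3] [ 0.5588 -0.2679]
block_triangle 0.6 [175.5  33.9] [ 0.5736 -0.0206]
wax_tube 0.43 [175.5  39.1] [ 0.5668 -0.0211]
dropper 0.92 [269.5  77.8] [ 0.5171 -0.1363]
dropper 0.69 [381.2  53.3] [ 0.5589 -0.2686]
round [ 0.4272 -0.2854  0.3431] -21.4 [-0.0086 -0.0156]
square [ 0.4512 -0.0776  0.1609] -23.5 [ 0.016  -0.0119]
oblong [ 0.544  -0.2747  0.1773] -37.3 [-0.017  -0.0057]
triangle [ 0.5706 -0.0182 -0.0434] -37.1 [0.0013 0.0027]
```

View pics/w10.png

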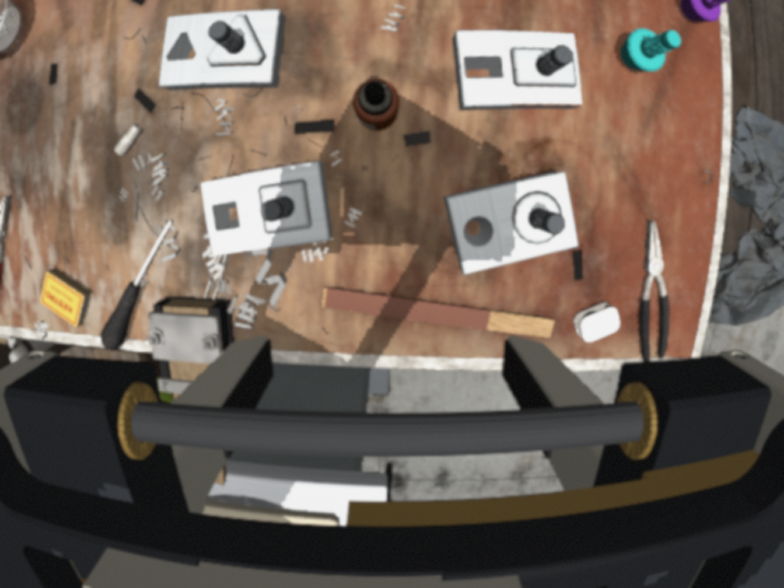

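View pics/s2.png

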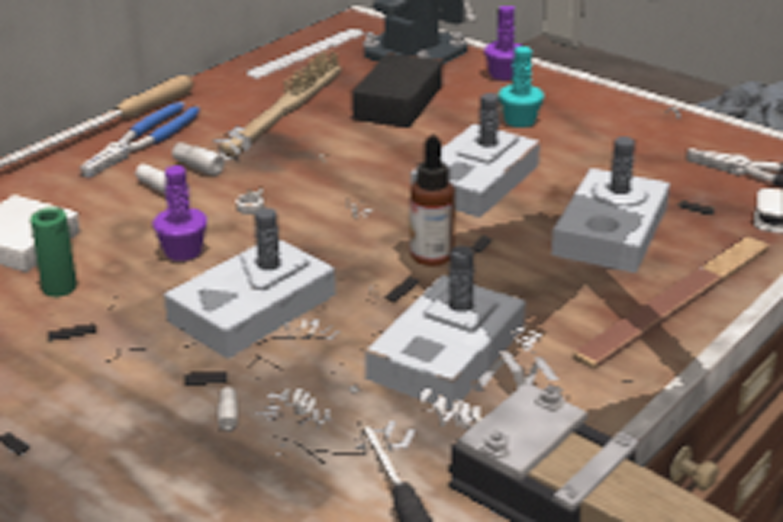

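All four look seated and upright, and the bystanders are unmoved. The rim fit is unreliable white-on-white, so I overlay the expected rim and shank-top outlines instead.

Run:
```python
from ov import *
B=dict(round=(.4358,-.2698,.29),square=(.4352,-.0657,.16),oblong=(.561,-.269,.128),triangle=(.5693,-.0209,-.046))
T=[]
for s,(x,y,w) in B.items():
    u,v=w2pix("wrist",np.array([x,y,.04]),load("w10")[0])[0].astype(int); v=max(v,38)
    overlay("w10",[(poly(s),x,y,w,.028,(0,0,255)),(circ(.008)[0],x,y,0,.07,(0,255,0))],"pics/t.png",(u-45,v-38,u+45,v+38),4.2); T.append(cv2.imread("pics/t.png"))
cv2.imwrite("pics/o10.png",np.vstack([np.hstack(T[:2]),np.hstack(T[2:])]))
```

```text
(no output)
```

View pics/o10.png

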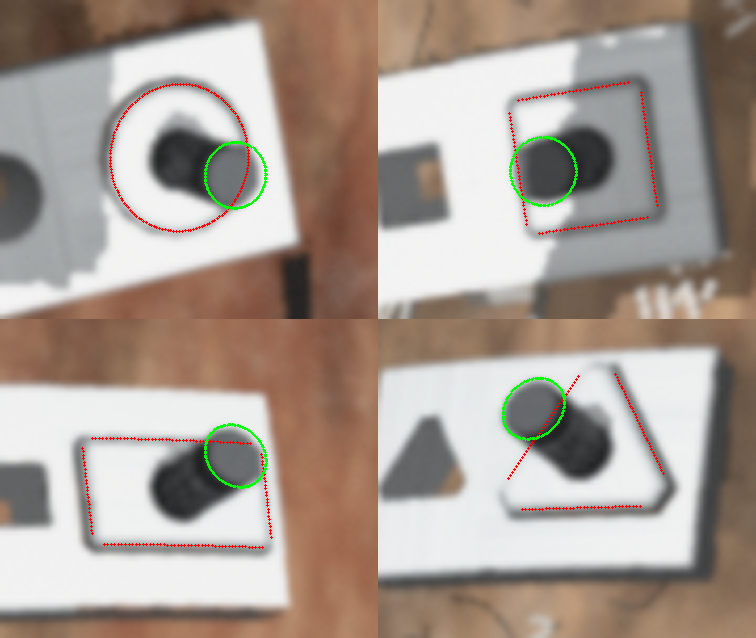

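The rims and shank tops match the seated, upright poses to within about 1 mm. I hand in.

```bash
python3 -c "
from plant import robot
s=robot.read_state(); print(s['t'],s['force']); print(robot.close_job())"
```

```text
35.45 [-0.63927776  0.84960874 -0.35810985]
the job is handed in; nothing more can be done
None
```

All four steel punches stand in the large holes of their own blocks, released, and I handed the job in at about 35 s of the 136 s allowed; no verdict came back.

**Placing:** I located punches and blocks by fitting their outlines in the wrist camera, gripped each punch by the shank and turned it to its block's axes. I lowered each to within about 1 mm of standing height. No contact force beyond the punch's weight showed on the way down.

**Last checks:** In the final wrist and scene pictures the rims and shank tops lie within about 1 mm of where seated, upright punches should show. The dropper bottle measures within 1–2 mm of its first position. The wax tube looks unmoved in the scene picture, but I did not re-measure it, as it was outside the last wrist view. The arm ended about 0.2 m up, touching nothing.

**Checks that disagreed:**
- An automatic outline fit of the seated punches gave offsets of up to 20 mm. I set it aside because the white rims on white blocks confuse it, and used the overlay instead.
- Two punches held in the gripper (oblong, triangular) looked about 1 mm to one side in the wrist view. I put that down to camera calibration, and both went in without contact.

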